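# Clear the spring clamps off the bar into their colour trays

### The job

Take the red, yellow and blue spring clamps off the leaning orange bar and lay each one down on its side inside the tray of its own colour, not left standing, nor leaning on the edge of the tray. Squeeze a clamp's handles together so that its jaws open and let go of the bar, rather than dragging it off shut. Leave the black clamp where it is on the bar, and do not disturb the other things on the bench.

Things in the scene. Friction and masses are not known exactly. Their poses are not given: they have to be found in the camera images.
- red_grip (a point): red-handled spring clamp, 70 g. Point midway between its two finger bulges (20 mm along y), 36 mm above the hinge, 70 mm above the jaw tips, 6 mm below the handle ends. z: up the clamp, jaws to handles; x: the way the handles are squeezed; y: along the bar. Over the bulges: 52 mm on the bar, 59 mm free, 33 mm squeezed. Set upright it can stand on its jaws (20 mm wide along y); leant over 20 degrees along y it falls.
- red_jaw (a joint): How far the red clamp is squeezed (rad): 0 when it grips the 6 mm bar, about -0.2 when shut on nothing, 0.5 fully squeezed (a stop; jaw tips then about 6 mm clear on each side of the bar). Squeezing needs 4.5 N at the bulges to begin and about 13 N to the stop. The grip point is carried by the -x handle, so turns by half of this.
- yellow_grip (a point): yellow-handled spring clamp, 70 g. Point midway between its two finger bulges (20 mm along y), 36 mm above the hinge, 70 mm above the jaw tips, 6 mm below the handle ends. z: up the clamp, jaws to handles; x: the way the handles are squeezed; y: along the bar. Over the bulges: 52 mm on the bar, 59 mm free, 33 mm squeezed. Set upright it can stand on its jaws (20 mm wide along y); leant over 20 degrees along y it falls.
- yellow_jaw (a joint): How far the yellow clamp is squeezed (rad): 0 when it grips the 6 mm bar, about -0.2 when shut on nothing, 0.5 fully squeezed (a stop; jaw tips then about 6 mm clear on each side of the bar). Squeezing needs 4.5 N at the bulges to begin and about 13 N to the stop. The grip point is carried by the -x handle, so turns by half of this.
- blue_grip (a point): blue-handled spring clamp, 70 g. Point midway between its two finger bulges (20 mm along y), 36 mm above the hinge, 70 mm above the jaw tips, 6 mm below the handle ends. z: up the clamp, jaws to handles; x: the way the handles are squeezed; y: along the bar. Over the bulges: 52 mm on the bar, 59 mm free, 33 mm squeezed. Set upright it can stand on its jaws (20 mm wide along y); leant over 20 degrees along y it falls.
- blue_jaw (a joint): How far the blue clamp is squeezed (rad): 0 when it grips the 6 mm bar, about -0.2 when shut on nothing, 0.5 fully squeezed (a stop; jaw tips then about 6 mm clear on each side of the bar). Squeezing needs 4.5 N at the bulges to begin and about 13 N to the stop. The grip point is carried by the -x handle, so turns by half of this.
- black_grip (a point): black-handled spring clamp, to stay on the bar, 70 g. Point midway between its two finger bulges (20 mm along y), 36 mm above the hinge, 70 mm above the jaw tips, 6 mm below the handle ends. z: up the clamp, jaws to handles; x: the way the handles are squeezed; y: along the bar. Over the bulges: 52 mm on the bar, 59 mm free, 33 mm squeezed. Set upright it can stand on its jaws (20 mm wide along y); leant over 20 degrees along y it falls.
- rail: Orange flat bar, 380 x 50 mm, 6 mm thick, on edge on two posts, fixed, leaning 30 degrees towards its -x side (the robot). Four clamps sit on its upper edge, leaning with it, about 70 mm apart, in any colour order. Origin on the bench; y along the bar; upper edge at x = 0, z = 0.15 m in this frame.
- red_tray: The red open tray, 140 mm along its x, 130 mm along its y, 45 mm tall, walls 4 mm, floor 4 mm thick, fixed to the bench; origin at the centre of its underside, z up.
- yellow_tray: The yellow open tray, 140 mm along its x, 130 mm along its y, 45 mm tall, walls 4 mm, floor 4 mm thick, fixed to the bench; origin at the centre of its underside, z up.
- blue_tray: The blue open tray, 140 mm along its x, 130 mm along its y, 45 mm tall, walls 4 mm, floor 4 mm thick, fixed to the bench; origin at the centre of its underside, z up.
- spark_plug: Bystander, loose: a spark plug standing up, 23 mm wide, 63 mm tall; origin at its underside. Not to be disturbed.
- piston: Bystander, loose: an aluminium piston standing up, 72 mm wide, 62 mm tall; origin at its underside. Not to be disturbed.
- wrench: Bystander, loose: a steel wrench lying flat, 170 mm long; origin at its underside. Not to be disturbed.
- screwdriver: Bystander, loose: a green-handled screwdriver lying flat, 200 mm long; origin at its underside. Not to be disturbed.
- mug: Bystander, loose: a white mug, 76 mm wide, 90 mm tall; origin at its underside. Not to be disturbed.

How it is judged:
At the end, for the whole second after the job is handed in: The red, yellow and blue clamps each lie on their side in the tray of their own colour (grip point between the tray walls, under 45 mm high, z axis 1.1 to 1.95 rad from vertical); the black clamp is on the bar within 8 mm of its place (z of red_grip in the frame of red_tray between 0 and 0.045 m and angle between red_grip's own z axis and vertical between 1.1 and 1.95 rad and x of red_grip in the frame of red_tray between -0.066 and 0.066 m and y of red_grip in the frame of red_tray between -0.061 and 0.061 m and z of yellow_grip in the frame of yellow_tray between 0 and 0.045 m and angle between yellow_grip's own z axis and vertical between 1.1 and 1.95 rad and x of yellow_grip in the frame of yellow_tray between -0.066 and 0.066 m and y of yellow_grip in the frame of yellow_tray between -0.061 and 0.061 m and z of blue_grip in the frame of blue_tray between 0 and 0.045 m and angle between blue_grip's own z axis and vertical between 1.1 and 1.95 rad and x of blue_grip in the frame of blue_tray between -0.066 and 0.066 m and y of blue_grip in the frame of blue_tray between -0.061 and 0.061 m and distance of black_grip from where it was at the start of the episode below 0.008 m); the robot touches nothing.
It fails at once if a coloured clamp is dragged up the bar (10 mm or more) with its jaws still shut on it ((value of joint red_jaw below 0.05 rad and z of red_grip in the frame of rail between 0.197 and 0.212 m and x of red_grip in the frame of rail between -0.06 and 0.01 m and y of red_grip in the frame of rail between -0.19 and 0.19 m) or (value of joint yellow_jaw below 0.05 rad and z of yellow_grip in the frame of rail between 0.197 and 0.212 m and x of yellow_grip in the frame of rail between -0.06 and 0.01 m and y of yellow_grip in the frame of rail between -0.19 and 0.19 m) or (value of joint blue_jaw below 0.05 rad and z of blue_grip in the frame of rail between 0.197 and 0.212 m and x of blue_grip in the frame of rail between -0.06 and 0.01 m and y of blue_grip in the frame of rail between -0.19 and 0.19 m)).
It fails at once if the black clamp is shifted by more than 8 mm (distance of black_grip from where it was at the start of the episode above 0.008 m).
It fails at once if a bystander (plug, piston, wrench, screwdriver or mug) is shifted by more than 20 mm (distance of any of spark_plug, piston, wrench, screwdriver, mug from where it was at the start of the episode above 0.02 m).
It also fails if it takes over 67 s, if anything falls off the work surface, if the arm or the gripper's body presses on something with over 40 N, if the wrist force passes 120 N, or if a joint passes its speed limit or range.

### The arm

A 6-joint arm with a two-finger parallel gripper is mounted at the origin on the work surface. World frame = base frame: x ahead of the robot, y to its left, z up, the work surface at z = 0. Lengths are in m, angles in rad, forces in N, time in s.
With the tool pointing down it reaches from about 0.25 to 0.725 m from the base axis. Payload 4 kg.
Tool frame: the origin (TCP) lies on the centre line of the jaws, within the pads' length; the fingertips stand 25 mm ahead of it and the grasp point (between the pads) lies 6 mm ahead of it; z points along the fingers, y is the direction in which the jaws open and shut (so a half turn about z gives the same grasp; the last joint's range is limited). The gripper opens to 85 mm and grips with 20 to 120 N. Pads are 22 mm wide; open, the fingers measure 114 mm over their backs; the gripper's body (76 mm by 85 mm) begins 54 mm behind the grasp point. The pads swing forward as they close: fully open they stand 13 mm farther back than shut.
Start: joints at [-1.321, 0.241, 0.005, 1.335, 0, 1.571], TCP at [0.124, -0.484, 0.256] pointing down, gripper open.
Joint ranges: [-2.72, 2.72], [-1.05, 1.87], [-1.09, 1.28], [-1.99, 2.15], [-1.42, 1.44], [-3.14, 3.14]. Speed limits (rad/s): [2.79, 2.79, 3.14, 3.14, 3.14, 3.14].

### API

Orientations are given as a unit quaternion [x, y, z, w].
In Python, from workcell import bot gives the robot as it stands.
- The arm moves only by the tool send_rows, never from a script. Its argument "increments" is a list of rows, each a list of 5 numbers: the shift along the tool's x, y, z in cm, then the turn about the tool's z in degrees, then the finger opening in cm, from 0 to 8.54. A call has exactly 10 rows; each row is the pose to reach, as a shift and turn from the pose measured when the call began, along the tool's axes at that moment; what a row does not reach only later rows make up. A row lasts 1/12 s, in which the tool goes at most 41.7 mm and 7.16 degrees, less where a joint would pass 70% of its speed; a pose out of reach is approached as far as the arm can. A call with a gripper value outside its range is refused whole. The fingers move at their own pace and stop on an object; "force" is the grip in N (left out, the last holds). Time passes only in rows, so rows that repeat a pose let the fingers close, or fill a call up. It gives the time, the measured TCP pose, the force and the opening at its end, in the units of the state.
- bot.get_state(): the state, without advancing time (a new reading comes with each control period).
- bot.camera(name): name is "side" or "top"; returns the picture (400x640x3 uint8, red, green, blue); there is no depth.
- bot.camera_model(name): a dict with "fx", "fy", "cx", "cy" (pixels), "R" (3x3) and "t" (3): a world point X has camera coordinates R X + t. Camera axes: x right, y down, z forward; pixel columns grow to the right and rows downward; lengths in m; the calibration is good to about 2 mm. A picture is of the moment at which its call begins. camera_model takes no time and is no camera call.
- bot.finish_job(): hands the job in, once; it reports no verdict.
The state is a dict: "clock": time; "joints": joint angles; "qvel": joint speeds; "joint_efforts": joint torques, N m; "tool_pos": TCP position; "ee_rot": TCP orientation; "contact_force": force on the tool from outside, world axes, zero at the start; "wrist_torque": the same for the moment, N m; "opening": finger opening in m.
Only numpy, scipy, OpenCV 4.12 (cv2) and the standard library are available. Lean on these libraries where they do the work, as an engineer would, in place of code of your own. Each camera call takes 0.05 s, during which the arm holds its last target. There are 200 camera calls.

## Working session

There is one attempt and no reset: what is moved stays moved. The work goes in short steps, Python scripts to look and compute and a tool call to move; the robot and the scene stay as the last step left them, time stands still between calls to the robot, and variables do not carry over. Pictures are saved under pics/ and viewed, about 8 in all and at most 12, crops included, and the job is handed in when it is done.

Besides the shell and the picture viewer there is one more tool, called after "Request:" in YAML: its name, and indented under it one key for each argument. send_rows: Moves the arm, as the interface text tells. Its arguments: {"type":"object","properties":{"increments":{"type":"array","items":{"type":"array","items":{"type":"number"}}},"force":{"type":"number"}},"required":["increments"]}

```bash
mkdir -p pics; python3 - <<'E'
from workcell import bot
import cv2,numpy as np
np.set_printoptions(precision=4,suppress=True)
s=bot.get_state(); print(s)
for n in("side","top"):
    im=bot.camera(n); cv2.imwrite(f"pics/{n}0.png",im[:,:,::-1]); m=bot.camera_model(n)
    print(n,m['fx'],m['fy'],m['cx'],m['cy'],'\n',np.array(m['R']),m['t'],'C',-np.array(m['R']).T@np.array(m['t']))
E
```

```text
{'clock': 0.0, 'joints': array([-1.321 ,  0.2414,  0.0037,  1.3352,  0.    ,  1.5708]), 'qvel': array([-0.001 ,  0.0002, -0.0012, -0.0006,  0.0001, -0.0012]), 'joint_efforts': array([ -0.0011, -37.2314,  25.241 ,   0.0167,  -0.    ,   0.    ]), 'tool_pos': array([ 0.1235, -0.4839,  0.2554]), 'ee_rot': array([ 0.9922,  0.1246, -0.0001, -0.001 ]), 'contact_force': array([-0.1051, -0.2084,  0.6695]), 'wrist_torque': array([-0.0178, -0.0045,  0.0096]), 'opening': 0.08538668292041555}
side 478.5572239990838 478.5572239990838 325.7422320826792 194.9877469991438 
 [[-0.9911 -0.1332  0.0072]
 [-0.1076  0.7659 -0.6339]
 [ 0.0789 -0.629  -0.7734]] [0.5252 0.1305 1.4084] C [0.4234 0.8558 1.1682]
top 501.0195892365094 501.0195892365094 322.67885429140847 198.87130281114412 
 [[-0.0003 -1.     -0.0094]
 [-0.996   0.0011 -0.0894]
 [ 0.0894  0.0093 -0.996 ]] [0.0316 0.5583 1.707 ] C [0.4034 0.0151 1.7503]
```

View pics/top0.png

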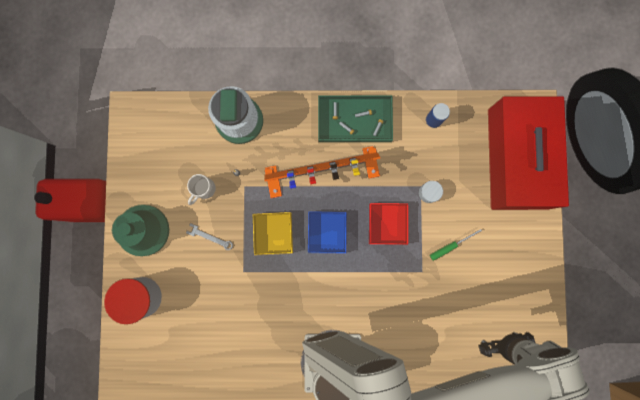

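View pics/side0.png

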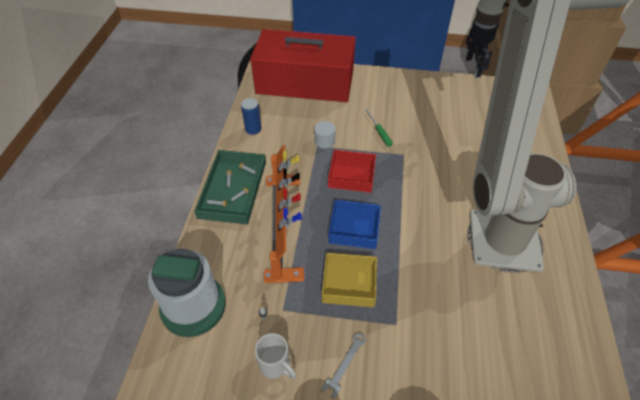

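The top view shows the clamps in the order blue (292,181), red (312,176), black (335,171) and yellow (354,167). The trays are yellow (273,233), blue (327,232) and red (389,223). The bar is yawed about 10°. Next I'll zoom in on the bar.

```bash
cat > h.py <<'E'
import numpy as np,cv2
from workcell import bot
np.set_printoptions(precision=4,suppress=True)
def cam(n):
    m=bot.camera_model(n);return np.array([[m['fx'],0,m['cx']],[0,m['fy'],m['cy']],[0,0,1]]),np.array(m['R']),np.array(m['t'])
def back(n,uv,z):
    K,R,t=cam(n);C=-R.T@t;d=(R.T@np.linalg.inv(K)@np.array([*uv,1.]));return C+d*(z-C[2])/d[2]
def tri(ut,us):
    P=[K@np.c_[R,t] for K,R,t in map(cam,("top","side"))]
    X=cv2.triangulatePoints(P[0],P[1],np.array(ut,float),np.array(us,float))[:,0];return X[:3]/X[3]
def proj(n,X):
    K,R,t=cam(n);p=K@(R@np.asarray(X)+t);return p[:2]/p[2]
E
python3 - <<'E'
from h import *
a=cv2.imread('pics/top0.png')[140:205,225:445];b=cv2.imread('pics/side0.png')[140:295,255:310]
cv2.imwrite('pics/c1.png',cv2.resize(a,None,fx=3.6,fy=3.6,interpolation=cv2.INTER_CUBIC))
cv2.imwrite('pics/c2.png',cv2.resize(b.transpose(1,0,2),None,fx=5,fy=5,interpolation=cv2.INTER_CUBIC))
rng={'red':[(0,10),(172,180)],'yellow':[(22,35)],'blue':[(108,125)],'orange':[(8,17)]}
for n,box in(('top',(140,205,225,445)),('top',(195,260,240,425)),('side',(140,295,260,310)),('side',(140,310,315,385))):
    r0,r1,c0,c1=box;h=cv2.cvtColor(cv2.imread(f'pics/{n}0.png')[r0:r1,c0:c1],cv2.COLOR_BGR2HSV)
    for k,v in rng.items():
        m=sum(((h[...,0]>=l)&(h[...,0]<=u)&(h[...,1]>150)&(h[...,2]>60)).astype(np.uint8) for l,u in v)
        N,_,st,ce=cv2.connectedComponentsWithStats(m)
        print(n,k,[(list(st[i][:2]+[c0,r0]),list(st[i][2:]),ce[i]+[c0,r0]) for i in range(1,N) if st[i][4]>8])
E
```

```text
top red [([np.int64(306), np.int64(168)], [np.int32(11), np.int32(5), np.int32(31)], array([310.7097, 170.1935])), ([np.int64(309), np.int64(177)], [np.int32(7), np.int32(7), np.int32(39)], array([312.2821, 180.1795])), ([np.int64(370), np.int64(203)], [np.int32(38), np.int32(2), np.int32(68)], array([386.7353, 203.5588]))]
top yellow [([np.int64(351), np.int64(160)], [np.int32(7), np.int32(4), np.int32(23)], array([354.2609, 161.5652])), ([np.int64(353), np.int64(168)], [np.int32(7), np.int32(8), np.int32(45)], array([355.7333, 171.6   ]))]
top blue [([np.int64(288), np.int64(173)], [np.int32(5), np.int32(4), np.int32(13)], array([290.1538, 174.3846])), ([np.int64(290), np.int64(181)], [np.int32(6), np.int32(7), np.int32(29)], array([292.1379, 184.3103]))]
top orange [([np.int64(264), np.int64(146)], [np.int32(116), np.int32(52), np.int32(1188)], array([322.0337, 168.9604]))]
top red [([np.int64(369), np.int64(203)], [np.int32(39), np.int32(42), np.int32(1590)], array([387.9572, 223.1384]))]
top yellow [([np.int64(253), np.int64(212)], [np.int32(40), np.int32(43), np.int32(1567)], a
[... 1036 characters left out ...]
nge [([np.int64(264), np.int64(145)], [np.int32(40), np.int32(138), np.int32(1402)], array([279.6462, 232.7011])), ([np.int64(286), np.int64(175)], [np.int32(8), np.int32(3), np.int32(16)], array([289.125 , 175.5625])), ([np.int64(291), np.int64(179)], [np.int32(9), np.int32(6), np.int32(41)], array([295.5366, 181.9268]))]
side red [([np.int64(328), np.int64(150)], [np.int32(47), np.int32(42), np.int32(1620)], array([351.3821, 170.7253]))]
side yellow [([np.int64(323), np.int64(254)], [np.int32(53), np.int32(52), np.int32(2435)], array([349.3368, 279.5257]))]
side blue [([np.int64(329), np.int64(200)], [np.int32(51), np.int32(48), np.int32(2049)], array([354.1303, 223.8414]))]
side orange []
```

View pics/c1.png

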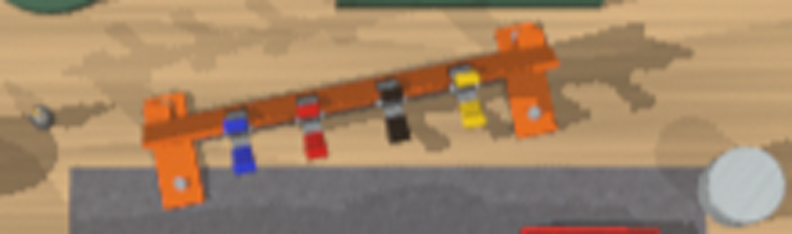

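View pics/c2.png

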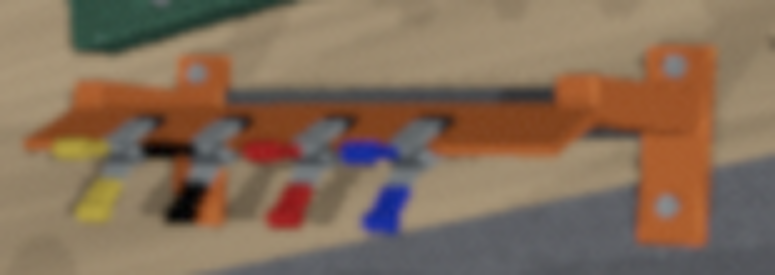

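```bash
python3 - <<'E'
from h import *
T={'blue':[(290.15,174.4),(292.1,184.3)],'red':[(310.9,169.5),(312.28,180.2)],'yellow':[(354.26,161.6),(355.7,171.6)]}
S={'blue':[(284.9,212.7),(296.7,216.8)],'red':[(283.98,192.7),(296.0,197.7)],'yellow':[(284.0,155.3),(295.06,159.1)]}
for k in T:
    a,b=[tri(T[k][i],S[k][i]) for i in(0,1)]; print(k,'far',a,'near',b,'mid',(a+b)/2, 'yaw of x',np.degrees(np.arctan2(*(a-b)[1::-1])))
e=[back('top',p,.15) for p in((265.6,179.8),(379.2,157.8))];print('edge',e,np.linalg.norm(e[0]-e[1]))
d=e[0]-e[1];print('bar yaw',np.degrees(np.arctan2(-d[0],d[1])), 'mid',(e[0]+e[1])/2)
# trays: top rim bbox centre in top
for k,u in {'yellow':(273,233),'blue':(327.3,232.3),'red':(388.7,223.5)}.items(): print(k,back('top',u,.03), proj('side',back('top',u,.03)))
E
```

```text
blue far [0.6202 0.1319 0.1886] near [0.5911 0.127  0.1698] mid [0.6057 0.1294 0.1792] yaw of x 9.66635473134362
red far [0.6354 0.0666 0.1885] near [0.6043 0.0629 0.1681] mid [0.6199 0.0648 0.1783] yaw of x 6.872553603250977
yellow far [ 0.661  -0.0699  0.1873] near [ 0.6312 -0.0752  0.1707] mid [ 0.6461 -0.0726  0.179 ] yaw of x 10.1031274606016
edge [array([0.609 , 0.2139, 0.15  ]), array([ 0.68  , -0.1524,  0.15  ])] 0.37316014095951866
bar yaw 10.96690348306465 mid [0.6445 0.0307 0.15  ]
yellow [0.4406 0.2016 0.03  ] [348.6536 275.8689]
blue [0.4429 0.0154 0.03  ] [354.3884 220.6573]
red [ 0.4729 -0.1952  0.03  ] [351.3629 167.4805]
```

```bash
cat >> h.py <<'E'
from scipy.spatial.transform import Rotation as Ro
def go(X,yang=None):
    s=bot.get_state();R=Ro.from_quat(s['ee_rot']).as_matrix();d=R.T@(np.asarray(X)-s['tool_pos'])*100
    a=np.degrees(np.arctan2(R[1,1],R[0,1])); tw='' if yang is None else (a-yang+180)%360-180
    print('t',round(s['clock'],2),'pos',s['tool_pos'],'yang',round(a,1),'shift',d.round(2),'turn',tw,'F',s['contact_force'],'op',s['opening'],'tilt',R[:,2])
E
python3 -c "
from h import *
go([.6015,.1283,.26],11.1)"
```

```text
t 0.1 pos [ 0.1235 -0.484   0.2555] yang -75.7 shift [ 61.45 -47.51  -0.36] turn -86.78705160320928 F [0.1141 0.7175 1.0876] op 0.0849224006896925 tilt [-0.0005  0.0018 -1.    ]
```

Request:
send_rows:
  increments:
    - [3,-2.3,-0.5,-5,8.5]
    - [6,-4.6,-0.5,-10,8.5]
    - [9,-7,-0.5,-15,8.5]
    - [12,-9.3,-0.5,-20,8.5]
    - [15,-11.6,-0.5,-25,8.5]
    - [18,-14,-0.5,-30,8.5]
    - [21,-16.3,-0.5,-35,8.5]
    - [24,-18.6,-0.5,-40,8.5]
    - [27,-21,-0.5,-45,8.5]
    - [30,-23.3,-0.5,-50,8.5]
  force: 40

```text
clock: 0.93
tool_pos: [0.357, -0.1822, 0.2608]
ee_rot: [0.845, 0.534, 0.0, -0.001]
contact_force: [0.7, -0.3, -0.2]
opening: 0.0849
```

```bash
python3 -c "
from h import *
go([.6015,.1283,.26],11.1)"
```

```text
t 0.93 pos [ 0.357  -0.1822  0.2608] yang -25.4 shift [38.54  8.74  0.12] turn -36.547835664015764 F [ 0.7238 -0.2869 -0.236 ] op 0.08490487092832366 tilt [-0.0008  0.002  -1.    ]
```

Request:
send_rows:
  increments:
    - [4,0.9,0,-4.5,8.5]
    - [8,1.8,0,-9,8.5]
    - [12,2.7,0,-13.5,8.5]
    - [16,3.6,0,-18,8.5]
    - [20,4.5,0,-22.5,8.5]
    - [24,5.4,0,-27,8.5]
    - [28,6.3,0,-31.5,8.5]
    - [32,7.2,0,-36.5,8.5]
    - [36,8.1,0,-36.5,8.5]
    - [38.5,8.7,0,-36.5,8.5]

```text
clock: 1.77
tool_pos: [0.6023, 0.1316, 0.2599]
ee_rot: [0.635, 0.773, 0.001, -0.001]
contact_force: [-0.1, -0.4, 0.2]
opening: 0.0852
```

```bash
python3 - <<'E'
from h import *
go([.6015,.1283,.192],11.1)
for n,(x,y) in {'side':(288,215),'top':(290,178)}.items():
    im=bot.camera(n)[y-38:y+38,x-40:x+40,::-1]
    cv2.imwrite(f'pics/d_{n}.png',cv2.resize(im,(400,380),interpolation=cv2.INTER_CUBIC))
cv2.imwrite('pics/d.png',np.hstack([cv2.imread('pics/d_side.png'),cv2.imread('pics/d_top.png')]))
E
```

```text
t 1.77 pos [0.6023 0.1316 0.2599] yang 11.2 shift [-0.32 -0.14  6.79] turn 0.11594059589597805 F [-0.0638 -0.3873  0.1858] op 0.08515500731779092 tilt [-0.0014  0.0027 -1.    ]
```

View pics/d.png

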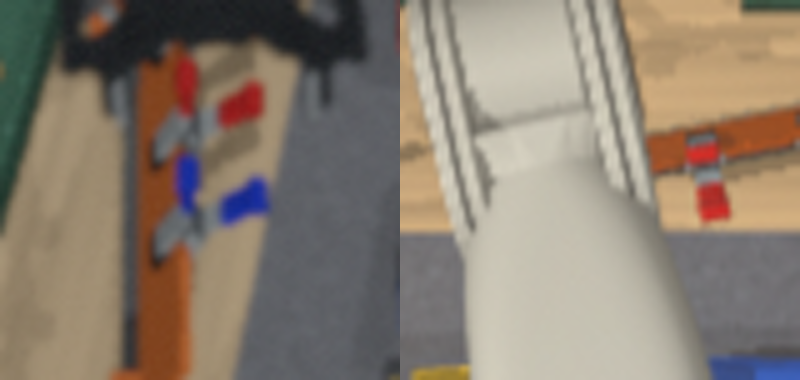

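Side view: the open fingers straddle the line of the blue clamp. In the top view the arm hides it. I'm going down onto it.

Request:
send_rows:
  increments:
    - [-0.3,-0.1,1,0,8.5]
    - [-0.3,-0.1,2,0,8.5]
    - [-0.3,-0.1,3,0,8.5]
    - [-0.3,-0.1,4,0,8.5]
    - [-0.3,-0.1,5,0,8.5]
    - [-0.3,-0.1,6,0,8.5]
    - [-0.3,-0.1,6.8,0,8.5]
    - [-0.3,-0.1,6.8,0,8.5]
    - [-0.3,-0.1,6.8,0,8.5]
    - [-0.3,-0.1,6.8,0,8.5]

```text
clock: 2.7
tool_pos: [0.6022, 0.1288, 0.1913]
ee_rot: [0.634, 0.773, 0.001, -0.001]
contact_force: [-0.1, -0.3, 0.6]
opening: 0.0851
```

```bash
python3 - <<'E'
from h import *
go([.6015,.1283,.192],11.1)
im=bot.camera('side')[175:255,248:328,::-1]
cv2.imwrite('pics/e.png',cv2.resize(im,(560,560),interpolation=cv2.INTER_CUBIC))
E
```

```text
t 2.7 pos [0.6022 0.1288 0.1913] yang 11.3 shift [-0.04 -0.08 -0.07] turn 0.21777995527895655 F [-0.1451 -0.3022  0.5683] op 0.08510025467987535 tilt [-0.0015  0.0026 -1.    ]
```

View pics/e.png

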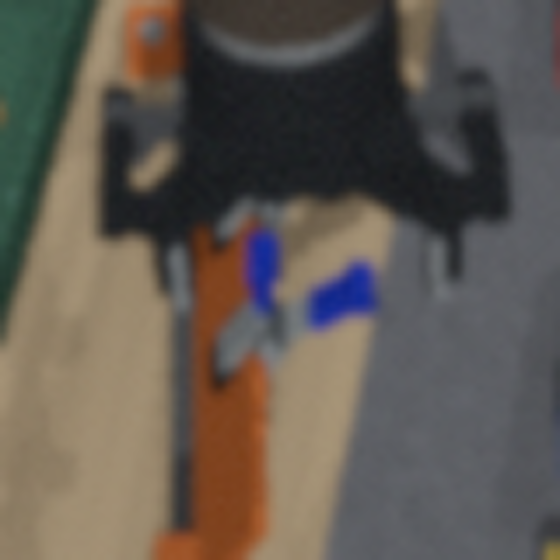

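Side view: the fingertips at about (274,218) and (311,216) stand on either side of the blue handles at (285,213) and (297,217), and they are clear. I'm closing.

Request:
send_rows:
  increments:
    - [0,0,0,0,6]
    - [0,0,0,0,4]
    - [0,0,0,0,2]
    - [0,0,0,0,0]
    - [0,0,0,0,0]
    - [0,0,0,0,0]
    - [0,0,0,0,0]
    - [0,0,0,0,0]
    - [0,0,0,0,0]
    - [0,0,0,0,0]
  force: 30

```text
clock: 3.58
tool_pos: [0.5991, 0.1283, 0.1932]
ee_rot: [0.634, 0.773, -0.001, -0.003]
contact_force: [-11.9, -2.4, 10.6]
opening: 0.0396
```

```bash
python3 - <<'E'
from h import *
go([.6015,.1283,.192],11.1)
print(proj('side',[.6022-.0425*.98,.1288-.0425*.19,.179]),proj('side',[.6022+.0425*.98,.1288+.0425*.19,.179]))
im=bot.camera('side')[175:255,248:328,::-1]
cv2.imwrite('pics/f.png',cv2.resize(im,(560,560),interpolation=cv2.INTER_CUBIC))
E
```

```text
t 3.58 pos [0.5991 0.1283 0.1932] yang 11.3 shift [-0.05  0.23  0.12] turn 0.2273433353128098 F [-11.9494  -2.443   10.5521] op 0.039623082303471946 tilt [-0.0063  0.0017 -1.    ]
[308.2851 214.0235] [275.4007 215.4007]
```

View pics/f.png

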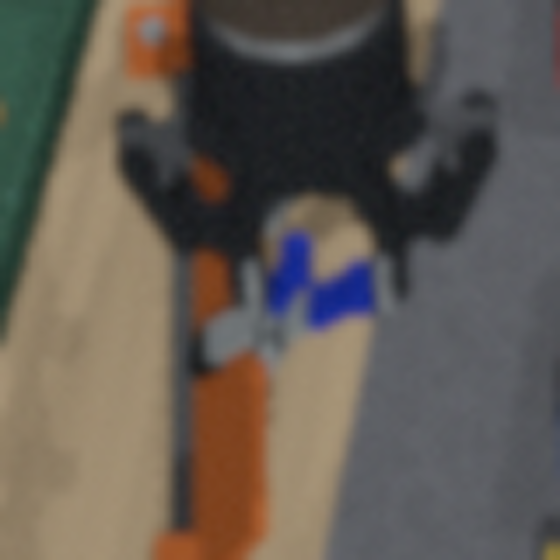

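Side view: the blue V has narrowed, so it is squeezed. The near pad is on the near handle and the far pad is low on the far handle by the hinge. The tool is being pushed towards the robot and up, so I'll ease off along the bar's lean by a few mm and recheck.

Request:
send_rows:
  increments:
    - [0,-0.1,-0.1,0,0]
    - [0,-0.2,-0.2,0,0]
    - [0,-0.3,-0.3,0,0]
    - [0,-0.4,-0.4,0,0]
    - [0,-0.5,-0.5,0,0]
    - [0,-0.5,-0.5,0,0]
    - [0,-0.5,-0.5,0,0]
    - [0,-0.5,-0.5,0,0]
    - [0,-0.5,-0.5,0,0]
    - [0,-0.5,-0.5,0,0]
  force: 40

```text
clock: 4.47
tool_pos: [0.5943, 0.1273, 0.198]
ee_rot: [0.634, 0.773, -0.001, -0.003]
contact_force: [-0.4, 0.3, -0.8]
opening: 0.0347
```

```bash
python3 - <<'E'
from h import *
go([.6015,.1283,.192],11.1)
im=bot.camera('side')[175:255,248:328,::-1]
cv2.imwrite('pics/g.png',cv2.resize(im,(560,560),interpolation=cv2.INTER_CUBIC))
E
```

```text
t 4.47 pos [0.5943 0.1273 0.198 ] yang 11.3 shift [-0.04  0.73  0.6 ] turn 0.22709107317893995 F [-0.4017  0.2686 -0.8197] op 0.034661851417313885 tilt [-0.0064  0.0016 -1.    ]
```

View pics/g.png

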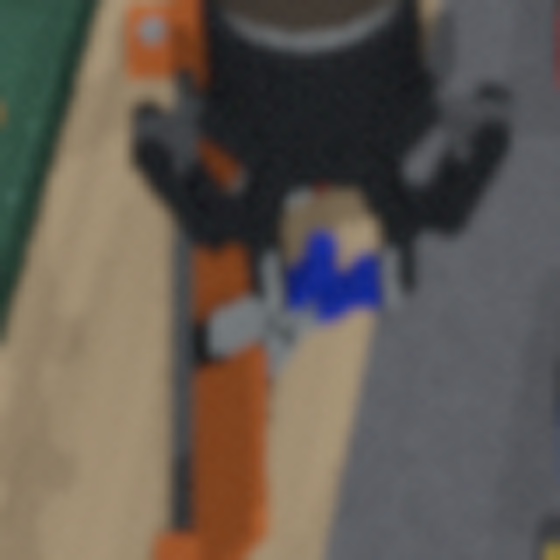

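Side view: the blue handles are closed together, the opening is 34.7 mm (about fully squeezed) and the contact force is about zero, so the clamp is free. I'm lifting along the lean.

Request:
send_rows:
  increments:
    - [0,-0.2,-0.4,0,0]
    - [0,-0.5,-0.9,0,0]
    - [0,-0.8,-1.4,0,0]
    - [0,-1.1,-2,0,0]
    - [0,-1.5,-2.6,0,0]
    - [0,-2,-3.3,0,0]
    - [0,-2.7,-4,0,0]
    - [0,-3.5,-4.5,0,0]
    - [0,-4.5,-5,0,0]
    - [0,-5.5,-5,0,0]

```text
clock: 5.35
tool_pos: [0.5401, 0.1163, 0.2499]
ee_rot: [0.634, 0.773, -0.001, -0.002]
contact_force: [0.3, 0.8, -1.2]
opening: 0.0343
```

```bash
python3 - <<'E'
from h import *
go([.443,.0154,.17],0)
E
```

```text
t 5.35 pos [0.5401 0.1163 0.2499] yang 11.3 shift [ -8.01 -11.48   8.01] turn 11.32644816163122 F [ 0.3409  0.7647 -1.231 ] op 0.0342767528909715 tilt [-0.0044  0.0021 -1.    ]
```

```bash
python3 - <<'E'
from h import *
go([.443,-.015,.14],0)
E
```

```text
t 5.35 pos [0.5401 0.1163 0.2499] yang 11.3 shift [-11.   -12.06  11.01] turn 11.32644816163122 F [ 0.3409  0.7647 -1.231 ] op 0.0342767528909715 tilt [-0.0044  0.0021 -1.    ]
```

Request:
send_rows:
  increments:
    - [-1.5,-2,0,2,0]
    - [-3,-4,0,4,0]
    - [-5,-6,0,6,0]
    - [-7,-8,1.5,8,0]
    - [-9,-10,3.5,10,0]
    - [-10.5,-11.5,5.5,11.3,0]
    - [-11,-12,7.5,11.3,0]
    - [-11,-12,9.5,11.3,0]
    - [-11,-12,11,11.3,0]
    - [-11,-12,11,11.3,0]

```text
clock: 6.18
tool_pos: [0.4403, -0.0151, 0.1377]
ee_rot: [0.707, 0.707, -0.003, -0.004]
contact_force: [0.3, 0.2, -0.5]
opening: 0.0348
```

```bash
python3 - <<'E'
from h import *
go([.443,-.015,.082],0)
im=bot.camera('side')[130:270,290:430,::-1]
cv2.imwrite('pics/i.png',cv2.resize(im,(560,560),interpolation=cv2.INTER_CUBIC))
E
```

```text
t 6.18 pos [ 0.4403 -0.0151  0.1377] yang -0.0 shift [-0.    0.33  5.56] turn -0.016370462993506862 F [ 0.3413  0.2244 -0.5213] op 0.03479585721560793 tilt [-0.0104  0.0023 -0.9999]
```

View pics/i.png

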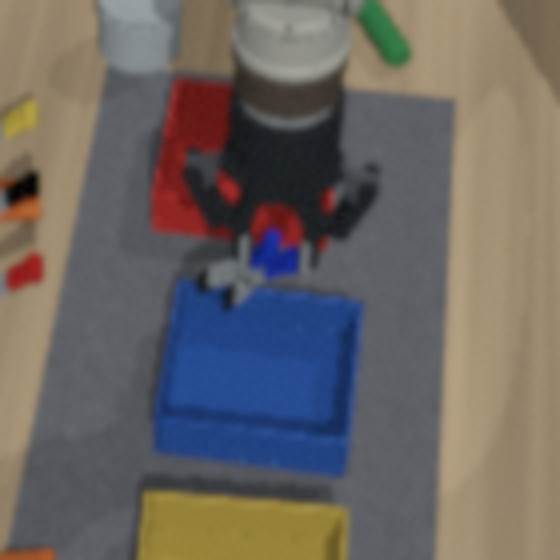

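Side view: blue is held with its jaws forward and down, at (340–350,195–205) in full-picture pixels, over the blue tray's far edge. I'll lower it and drag along +y so that it tips onto its side.

Request:
send_rows:
  increments:
    - [0,0.3,1.5,0,0]
    - [0,0.3,3,0,0]
    - [0,0.3,4.5,0,0]
    - [0,0.3,5.6,0,0]
    - [0,0.3,6.2,0,0]
    - [0,0.3,6.8,0,0]
    - [0.5,0.3,7,0,0]
    - [1.2,0.3,7.2,0,0]
    - [2,0.3,7.4,0,0]
    - [2.8,0.3,7.6,0,0]

```text
clock: 7.07
tool_pos: [0.4502, 0.0123, 0.0715]
ee_rot: [0.708, 0.707, 0.003, 0.003]
contact_force: [-8.1, -0.9, 42.8]
opening: 0.0344
```

```bash
python3 - <<'E'
from h import *
go([.443,.045,.05],0)
im=bot.camera('side')[130:270,290:430,::-1]
cv2.imwrite('pics/j.png',cv2.resize(im,(560,560),interpolation=cv2.INTER_CUBIC))
E
```

```text
t 7.07 pos [0.4502 0.0123 0.0715] yang -0.1 shift [ 3.27 -0.75  2.14] turn -0.08683472601484254 F [-8.0805 -0.8883 42.7993] op 0.03436668556265411 tilt [ 0.0083 -0.0007 -1.    ]
```

View pics/j.png

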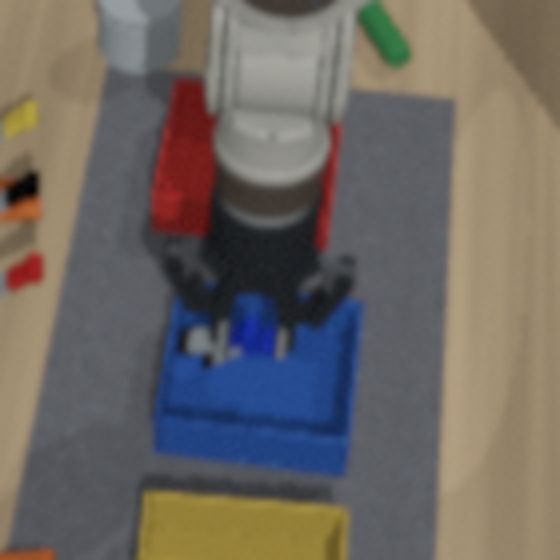

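Side view: the blue clamp is inside its tray with its jaws at about (340,215), still upright in the grip and pressing the floor at 43 N. I'll ease up slightly and drag further.

Request:
send_rows:
  increments:
    - [0,-0.3,-0.3,0,0]
    - [0.6,-0.6,-0.3,0,0]
    - [1.2,-0.8,-0.1,0,0]
    - [1.8,-0.8,0.1,0,0]
    - [2.4,-0.8,0.3,0,0]
    - [3,-0.8,0.5,0,0]
    - [3.5,-0.8,0.7,0,0]
    - [4,-0.8,0.9,0,0]
    - [4,-0.8,0.9,0,0]
    - [4,-0.8,0.9,0,0]

```text
clock: 7.95
tool_pos: [0.4443, 0.0558, 0.0631]
ee_rot: [0.706, 0.708, 0.006, 0.003]
contact_force: [0.3, 3.5, 7.5]
opening: 0.0338
```

```bash
cat >> h.py <<'E'
def blobs(n,k,box):
    rng={'red':[(0,10),(172,180)],'yellow':[(22,35)],'blue':[(112,125)]}[k]
    c0,r0,c1,r1=box;h=cv2.cvtColor(bot.camera(n)[r0:r1,c0:c1,::-1],cv2.COLOR_BGR2HSV)
E
python3 - <<'E'
from h import *
go([.443,.045,.05],0)
E
```

```text
t 7.95 pos [0.4443 0.0558 0.0631] yang 0.1 shift [-1.09 -0.15  1.3 ] turn 0.12884218458279406 F [0.2557 3.4508 7.4838] op 0.03379251565493163 tilt [ 0.0123  0.0048 -0.9999]
```

Request:
send_rows:
  increments:
    - [0,0,0.3,0,0]
    - [0,0,0.6,0,0]
    - [0,0,1,0,0]
    - [0,0,1,0,0]
    - [0,0,1,0,5]
    - [0,0,1,0,7]
    - [0,0,1,0,7.2]
    - [0,0,1,0,7.2]
    - [0,0,1,0,7.2]
    - [0,0,1,0,7.2]

```text
clock: 8.78
tool_pos: [0.4441, 0.0558, 0.0528]
ee_rot: [0.706, 0.708, 0.006, 0.002]
contact_force: [0.5, 0.1, -0.3]
opening: 0.0715
```

Request:
send_rows:
  increments:
    - [0,0,-0.5,0,7.2]
    - [0,0,-1,0,7.2]
    - [0,0,-2,0,7.2]
    - [0,0,-3,0,7.2]
    - [0,0,-5,0,8.5]
    - [0,0,-7,0,8.5]
    - [0,0,-9,0,8.5]
    - [0,0,-12,0,8.5]
    - [0,0,-14,0,8.5]
    - [0,0,-15,0,8.5]

```text
clock: 9.62
tool_pos: [0.4439, 0.0552, 0.2066]
ee_rot: [0.706, 0.708, 0.008, 0.004]
contact_force: [0.7, -0.2, 0.4]
opening: 0.0851
```

```bash
python3 - <<'E'
from h import *
go([.6141,.0637,.26],11.1)
a=bot.camera('side')[190:260,320:390,::-1];b=bot.camera('top')[200:270,290:360,::-1]
cv2.imwrite('pics/k.png',cv2.resize(np.hstack([a,b]),None,fx=5.7,fy=5.7,interpolation=cv2.INTER_CUBIC))
E
```

```text
t 9.62 pos [0.4439 0.0552 0.2066] yang 0.1 shift [ 0.84 17.12 -5.04] turn -10.988040248539932 F [ 0.6957 -0.2409  0.423 ] op 0.08507438574486956 tilt [ 0.0172  0.0055 -0.9998]
```

View pics/k.png

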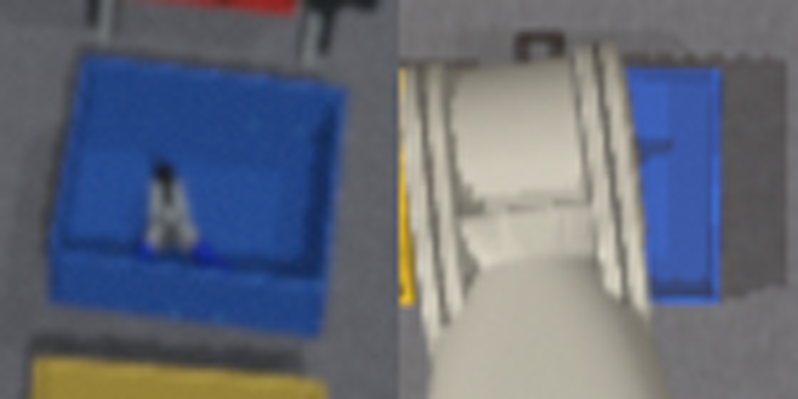

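Left half (side): blue lies flat in its tray with its jaws at about (348,219), handles towards the +y wall and below the rim. Red is next, using the same recipe.

Request:
send_rows:
  increments:
    - [0,0,-2.5,-2,8.5]
    - [0.2,1,-5,-4,8.5]
    - [0.4,3,-5,-6,8.5]
    - [0.6,6,-5,-8,8.5]
    - [0.8,9,-5,-10,8.5]
    - [0.8,12,-5,-11,8.5]
    - [0.8,14.5,-5,-11,8.5]
    - [0.8,16.5,-5,-11,8.5]
    - [0.8,16.8,-5,-11,8.5]
    - [0.8,16.8,-5,-11,8.5]

```text
clock: 10.55
tool_pos: [0.6111, 0.0632, 0.2564]
ee_rot: [0.635, 0.772, 0.006, 0.004]
contact_force: [0.4, -0.3, 0.7]
opening: 0.0848
```

```bash
python3 - <<'E'
from h import *
go([.611,.063,.195],11.1)
b=bot.camera('side')[190:260,320:390]
h=cv2.cvtColor(bot.camera('side'),cv2.COLOR_RGB2HSV)[140:230,270:310]
m=((h[...,0]<8)|(h[...,0]>172))&(h[...,1]>150)&(h[...,2]>60)
N,_,st,ce=cv2.connectedComponentsWithStats(m.astype(np.uint8));print([(st[i][4],ce[i]+[270,140]) for i in range(1,N) if st[i][4]>8])
print('blue tip',back('side',(348.2,219),.01),'hinge',back('side',(350.7,227.7),.014))
E
```

```text
t 10.55 pos [0.6111 0.0632 0.2564] yang 11.1 shift [-0.03 -0.1   6.14] turn -0.003603842695667936 F [ 0.3724 -0.301   0.6601] op 0.08477379526121463 tilt [ 0.0141  0.0052 -0.9999]
[(np.int32(44), array([284.6591, 193.2273])), (np.int32(43), array([295.814 , 197.5581]))]
blue tip [ 0.4622 -0.003   0.01  ] hinge [0.4515 0.0307 0.014 ]
```

Request:
send_rows:
  increments:
    - [0,-0.1,1.2,0,8.5]
    - [0,-0.1,2.4,0,8.5]
    - [0,-0.1,3.6,0,8.5]
    - [0,-0.1,4.8,0,8.5]
    - [0,-0.1,5.6,0,8.5]
    - [0,-0.1,6.1,0,8.5]
    - [0,-0.1,6.1,0,8.5]
    - [0,-0.1,6.1,0,5]
    - [0,-0.1,6.1,0,2]
    - [0,-0.1,6.1,0,0]
  force: 40

```text
clock: 11.48
tool_pos: [0.6103, 0.0634, 0.1976]
ee_rot: [0.635, 0.772, 0.007, 0.005]
contact_force: [0.3, 1.2, 0.8]
opening: 0.0512
```

Request:
send_rows:
  increments:
    - [0,0,0,0,0]
    - [0,0,0,0,0]
    - [0,0,0,0,0]
    - [0,0,0,0,0]
    - [0,0,0,0,0]
    - [0,0,0,0,0]
    - [0,0,0,0,0]
    - [0,0,0,0,0]
    - [0,0,0,0,0]
    - [0,0,0,0,0]

```text
clock: 12.32
tool_pos: [0.6062, 0.0624, 0.1995]
ee_rot: [0.635, 0.772, 0.005, 0.003]
contact_force: [-14.0, -2.7, 13.3]
opening: 0.0318
```

Request:
send_rows:
  increments:
    - [0,-0.1,-0.1,0,0]
    - [0,-0.2,-0.2,0,0]
    - [0,-0.3,-0.3,0,0]
    - [0,-0.4,-0.4,0,0]
    - [0,-0.5,-0.5,0,0]
    - [0,-0.5,-0.5,0,0]
    - [0,-0.5,-0.5,0,0]
    - [0,-0.5,-0.5,0,0]
    - [0,-0.5,-0.5,0,0]
    - [0,-0.5,-0.5,0,0]

```text
clock: 13.15
tool_pos: [0.6066, 0.0624, 0.208]
ee_rot: [0.635, 0.772, 0.01, 0.007]
contact_force: [8.5, 1.3, 4.1]
opening: 0.0115
```

```bash
python3 - <<'E'
from h import *
go([.611,.063,.195],11.1)
cv2.imwrite('pics/l_raw.png',bot.camera('side')[:,:,::-1])
h=cv2.cvtColor(cv2.imread('pics/l_raw.png'),cv2.COLOR_BGR2HSV)[140:230,270:315]
m=((h[...,0]<8)|(h[...,0]>172))&(h[...,1]>150)&(h[...,2]>60)
N,_,st,ce=cv2.connectedComponentsWithStats(m.astype(np.uint8));print([(st[i],ce[i]+[270,140]) for i in range(1,N) if st[i][4]>8])
E
```

```text
t 13.15 pos [0.6066 0.0624 0.208 ] yang 11.1 shift [-0.03  0.41  1.31] turn 0.010765886871070052 F [8.4651 1.3353 4.0524] op 0.011492568493671546 tilt [ 0.0236  0.0061 -0.9997]
[(array([21, 51, 14, 13, 83], dtype=int32), array([297.759 , 197.9157]))]
```

Opening 11.5 mm: the near pad slipped over the near handle because I was too high. I'll slacken a little, lift clear, look again and regrip lower.

Request:
send_rows:
  increments:
    - [0,0,0,0,1.8]
    - [0,0,0,0,2.2]
    - [0,0,0,0,2.2]
    - [0,0,0,0,2.2]
    - [0,0,-0.5,0,2.2]
    - [0,0,-1,0,2.2]
    - [0,0,-2,0,2.2]
    - [0,0,-3,0,2.2]
    - [0,0,-4,0,2.2]
    - [0,0,-5,0,2.2]

```text
clock: 14.03
tool_pos: [0.6046, 0.062, 0.2589]
ee_rot: [0.635, 0.772, 0.009, 0.007]
contact_force: [0.2, 1.0, 0.3]
opening: 0.0222
```

```bash
python3 - <<'E'
from h import *
go([.606,.062,.190],11.1)
im=bot.camera('side')[:,:,::-1]
h=cv2.cvtColor(im,cv2.COLOR_BGR2HSV)[140:230,270:310]
m=((h[...,0]<8)|(h[...,0]>172))&(h[...,1]>150)&(h[...,2]>60)
N,_,st,ce=cv2.connectedComponentsWithStats(m.astype(np.uint8));print([(st[i][4],ce[i]+[270,140]) for i in range(1,N) if st[i][4]>8])
a=cv2.imread('pics/l_raw.png')[160:230,255:325]
cv2.imwrite('pics/l.png',cv2.resize(np.hstack([a,im[160:230,255:325]]),None,fx=5.7,fy=5.7,interpolation=cv2.INTER_CUBIC))
E
```

```text
t 14.03 pos [0.6046 0.062  0.2589] yang 11.1 shift [-0.03 -0.02  6.89] turn 0.0067303229631079375 F [0.1623 0.9843 0.2783] op 0.02219884290816591 tilt [ 0.022   0.0058 -0.9997]
[(np.int32(43), array([285.1628, 192.5814])), (np.int32(46), array([296.6739, 196.6739]))]
```

View pics/l.png

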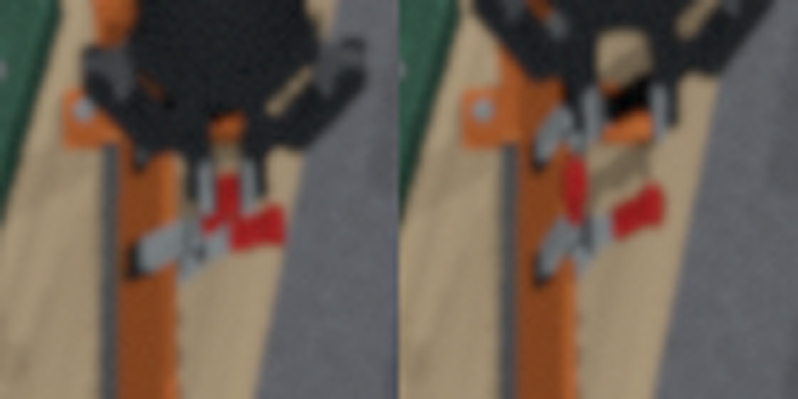

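Left (slipped grip): the fingers hold only the far handle. Right: the clamp is still on the bar with its handles at (285,193) and (297,197), which is within about 3 mm of its start. I'll repeat blue's exact grip, which was lower and lighter at 30 N.

```bash
python3 - <<'E'
from h import *
go([.6138,.0642,.1905],11.1)
E
```

```text
t 14.08 pos [0.6058 0.0621 0.2615] yang 11.1 shift [0.04 0.63 7.12] turn 0.007488220996776818 F [1.5556 0.6562 1.2792] op 0.02194795301725982 tilt [ 0.0266  0.0063 -0.9996]
```

Request:
send_rows:
  increments:
    - [0.2,0.9,0,0,8.5]
    - [0.2,0.9,0,0,8.5]
    - [0.2,0.9,0,0,8.5]
    - [0.2,0.9,0,0,8.5]
    - [0.2,0.9,0,0,8.5]
    - [0.2,0.9,1.5,0,8.5]
    - [0.2,0.9,3,0,8.5]
    - [0.2,0.9,4.5,0,8.5]
    - [0.2,0.9,6,0,8.5]
    - [0.2,0.9,6.8,0,8.5]
  force: 30

```text
clock: 14.92
tool_pos: [0.6147, 0.066, 0.1914]
ee_rot: [0.635, 0.772, 0.009, 0.007]
contact_force: [-0.3, -0.2, 0.5]
opening: 0.0847
```

```bash
python3 - <<'E'
from h import *
go([.6138,.0642,.1905],11.1)
E
```

```text
t 14.92 pos [0.6147 0.066  0.1914] yang 11.1 shift [-0.16 -0.12  0.09] turn -0.0012804348919246422 F [-0.2754 -0.2449  0.4784] op 0.08468798327667293 tilt [ 0.0228  0.0058 -0.9997]
```

Request:
send_rows:
  increments:
    - [-0.2,-0.1,0.1,0,6]
    - [-0.2,-0.1,0.1,0,4]
    - [-0.2,-0.1,0.1,0,2]
    - [-0.2,-0.1,0.1,0,0]
    - [-0.2,-0.1,0.1,0,0]
    - [-0.2,-0.1,0.1,0,0]
    - [-0.2,-0.1,0.1,0,0]
    - [-0.2,-0.1,0.1,0,0]
    - [-0.2,-0.1,0.1,0,0]
    - [-0.2,-0.1,0.1,0,0]
  force: 30

```text
clock: 15.75
tool_pos: [0.6132, 0.0635, 0.1917]
ee_rot: [0.635, 0.772, 0.009, 0.007]
contact_force: [-6.3, -1.8, 3.8]
opening: 0.039
```

Request:
send_rows:
  increments:
    - [0,-0.1,0,0,0]
    - [0,-0.2,-0.1,0,0]
    - [0,-0.3,-0.1,0,0]
    - [0,-0.4,-0.2,0,0]
    - [0,-0.5,-0.2,0,0]
    - [0,-0.6,-0.2,0,0]
    - [0,-0.6,-0.2,0,0]
    - [0,-0.6,-0.2,0,0]
    - [0,-0.6,-0.2,0,0]
    - [0,-0.6,-0.2,0,0]
  force: 30

```text
clock: 16.58
tool_pos: [0.6073, 0.0623, 0.1934]
ee_rot: [0.635, 0.772, 0.009, 0.007]
contact_force: [-0.7, 0.2, -0.6]
opening: 0.0345
```

```bash
python3 - <<'E'
from h import *
go([.6138,.0642,.1905],11.1)
h=cv2.cvtColor(bot.camera('side'),cv2.COLOR_RGB2HSV)[140:230,270:315]
m=((h[...,0]<8)|(h[...,0]>172))&(h[...,1]>150)&(h[...,2]>60)
N,_,st,ce=cv2.connectedComponentsWithStats(m.astype(np.uint8));print([(st[i],ce[i]+[270,140]) for i in range(1,N) if st[i][4]>8])
E
```

```text
t 16.58 pos [0.6073 0.0623 0.1934] yang 11.1 shift [0.06 0.67 0.3 ] turn -0.008153755798389284 F [-0.685   0.1637 -0.5805] op 0.034466525259900016 tilt [ 0.0218  0.0053 -0.9997]
[(array([19, 49, 12, 13, 92], dtype=int32), array([294.1522, 195.4239]))]
```

The state is identical to blue's: opening 34.5 mm, force zero, handles merged. I'm lifting along the lean.

Request:
send_rows:
  increments:
    - [0,-0.2,-0.4,0,0]
    - [0,-0.5,-0.9,0,0]
    - [0,-0.8,-1.4,0,0]
    - [0,-1.1,-2,0,0]
    - [0,-1.5,-2.6,0,0]
    - [0,-2,-3.3,0,0]
    - [0,-2.7,-4,0,0]
    - [0,-3.5,-4.5,0,0]
    - [0,-4.8,-5,0,0]
    - [0,-6.5,-5,0,0]

```text
clock: 17.47
tool_pos: [0.5426, 0.0495, 0.2434]
ee_rot: [0.635, 0.772, 0.01, 0.008]
contact_force: [0.1, -0.1, -0.8]
opening: 0.035
```

```bash
python3 - <<'E'
from h import *
go([.465,-.238,.14],0)
E
```

```text
t 17.47 pos [0.5426 0.0495 0.2434] yang 11.1 shift [-26.73 -13.41   9.99] turn 11.097363888166115 F [ 0.111  -0.1049 -0.8437] op 0.03495233767464339 tilt [ 0.0248  0.0056 -0.9997]
```

Request:
send_rows:
  increments:
    - [-2,-2,0,2,0]
    - [-5,-4,0,4,0]
    - [-8.5,-6,0,6,0]
    - [-12,-8,0,8,0]
    - [-15.5,-9.5,1,10,0]
    - [-19,-11,2.5,11,0]
    - [-22.5,-12.5,4.5,11,0]
    - [-25.5,-13.4,6.5,11,0]
    - [-26.7,-13.4,8.5,11,0]
    - [-26.7,-13.4,10,11,0]

```text
clock: 18.3
tool_pos: [0.4638, -0.2407, 0.1389]
ee_rot: [0.708, 0.706, 0.01, 0.007]
contact_force: [0.9, -0.3, -1.0]
opening: 0.0348
```

```bash
python3 - <<'E'
from h import *
go([.465,-.238,.07],0)
E
```

```text
t 18.3 pos [ 0.4638 -0.2407  0.1389] yang -0.2 shift [ 0.24 -0.06  6.89] turn -0.18648048477919588 F [ 0.8645 -0.2811 -1.0253] op 0.0347638840465229 tilt [ 0.0248  0.0044 -0.9997]
```

Request:
send_rows:
  increments:
    - [0.2,0,1.5,0,0]
    - [0.2,0,3,0,0]
    - [0.2,0,4.5,0,0]
    - [0.2,0,5.6,0,0]
    - [0.2,0,6.2,0,0]
    - [0.2,0,6.6,0,0]
    - [0.8,0,6.7,0,0]
    - [1.5,0,6.8,0,0]
    - [2.2,0,6.9,0,0]
    - [3,0,7.1,0,0]

```text
clock: 19.13
tool_pos: [0.4711, -0.2142, 0.0743]
ee_rot: [0.709, 0.705, 0.012, 0.015]
contact_force: [-1.7, -1.2, 19.9]
opening: 0.0346
```

```bash
python3 - <<'E'
from h import *
go([.465,-.165,.06],0)
E
```

```text
t 19.13 pos [ 0.4711 -0.2142  0.0743] yang -0.3 shift [ 4.92 -0.69  1.38] turn -0.27751361195882396 F [-1.6568 -1.2354 19.8684] op 0.034593541282908875 tilt [ 0.0387 -0.0048 -0.9992]
```

Request:
send_rows:
  increments:
    - [0.6,-0.1,0,0,0]
    - [1.2,-0.3,0.1,0,0]
    - [1.8,-0.5,0.3,0,0]
    - [2.4,-0.6,0.5,0,0]
    - [3,-0.6,0.7,0,0]
    - [3.6,-0.6,0.9,0,0]
    - [4.2,-0.6,1.1,0,0]
    - [4.8,-0.6,1.3,0,0]
    - [4.8,-0.6,1.3,0,0]
    - [4.8,-0.6,1.3,0,0]

```text
clock: 19.97
tool_pos: [0.4654, -0.1647, 0.0608]
ee_rot: [0.708, 0.706, 0.013, 0.014]
contact_force: [0.2, 3.8, 5.9]
opening: 0.0305
```

```bash
python3 - <<'E'
from h import *
go([.465,-.165,.06],0)
E
```

```text
t 19.97 pos [ 0.4654 -0.1647  0.0608] yang -0.2 shift [-0.03 -0.04  0.08] turn -0.19867118808016926 F [0.2476 3.7914 5.9261] op 0.030532363387637963 tilt [ 0.0381 -0.0021 -0.9993]
```

Request:
send_rows:
  increments:
    - [0,0,0.3,0,0]
    - [0,0,0.6,0,0]
    - [0,0,0.9,0,0]
    - [0,0,0.9,0,0]
    - [0,0,0.9,0,5]
    - [0,0,0.9,0,7]
    - [0,0,0.9,0,7.2]
    - [0,0,0.9,0,7.2]
    - [0,0,0.9,0,7.2]
    - [0,0,0.9,0,7.2]

```text
clock: 20.8
tool_pos: [0.4656, -0.1648, 0.0518]
ee_rot: [0.708, 0.706, 0.013, 0.014]
contact_force: [0.3, -0.4, 0.4]
opening: 0.072
```

Request:
send_rows:
  increments:
    - [0,0,-0.5,0,7.2]
    - [0,0,-1,0,7.2]
    - [0,0,-2,0,7.2]
    - [0,0,-3,0,7.2]
    - [0,0,-5,0,8.5]
    - [0,0,-8,0,8.5]
    - [0,0,-11,0,8.5]
    - [0,0,-14,0,8.5]
    - [0,0,-17,0,8.5]
    - [0,0,-19.5,0,8.5]

```text
clock: 21.63
tool_pos: [0.4584, -0.1645, 0.2504]
ee_rot: [0.708, 0.706, 0.013, 0.016]
contact_force: [-0.1, -0.4, 0.9]
opening: 0.0847
```

```bash
python3 - <<'E'
from h import *
go([.6415,-.073,.255],11.1)
im=bot.camera('side')[:,:,::-1];cv2.imwrite('pics/m.png',im)
h=cv2.cvtColor(im,cv2.COLOR_BGR2HSV)
def gray(box):
    c0,r0,c1,r1=box;q=h[r0:r1,c0:c1];m=(q[...,1]<90).astype(np.uint8)
    N,_,st,ce=cv2.connectedComponentsWithStats(m);return [(st[i]+[c0,r0,0,0,0],ce[i]+[c0,r0]) for i in range(1,N) if st[i][4]>5]
print('red tray',gray((331,155,372,185)));print('blue tray',gray((334,205,375,238)))
q=h[140:180,270:310];m=((q[...,0]>=22)&(q[...,0]<=35)&(q[...,1]>150)&(q[...,2]>60)).astype(np.uint8)
N,_,st,ce=cv2.connectedComponentsWithStats(m);print('yellow',[ce[i]+[270,140] for i in range(1,N) if st[i][4]>8])
print('\n'.join(''.join('%4d'%v for v in r) for r in h[154:190:2,328:376:2,1]))
E
```

```text
t 21.63 pos [ 0.4584 -0.1645  0.2504] yang -0.2 shift [ 9.21 18.28  0.27] turn -11.303611953827414 F [-0.0919 -0.4307  0.9462] op 0.08473583290444257 tilt [ 0.0413 -0.0033 -0.9991]
red tray [(array([348, 169,   8,  11,  61]), array([351.4918, 174.2787]))]
blue tray [(array([346, 220,   8,  14,  80]), array([349.125 , 227.2625]))]
yellow [array([284.0385, 155.1538]), array([294.8438, 159.2812])]
  15  15 100 194 194 189 191 193 190 193 193 193 193 195 190 193 190 189 186 177 172 159 159 132
  18  13 131 193 192 190 188 196 191 196 193 191 195 192 195 189 192 195 197 196 190 197 191 180
  18  14 157 194 191 193 193 194 193 193 189 188 193 196 193 191 195 190 193 195 193 191 194 176
  20  22 175 193 194 193 195 197 197 193 191 191 193 192 190 196 193 194 195 193 195 195 200 166
  16  82 187 197 191 188 193 194 191 188 191 197 196 190 194 189 193 193 193 190 189 198 201 155
  20 101 190 192 192 192 192 193 193 192 190 196 196 193 194 191 187 195 193 190 193 193 194 142
  12 142 185 194 188 193 194 194 189 192 190 186 184 188 190 190 193 195 191 194 191 195 194 133
  13 166 190 192 190 19
[... 343 characters left out ...]
8 192 193 196 179  63
 141 192 195 189 190 190 193 187 188 193 105  12  24  39 148 189 192 190 189 190 190 197 174  39
 156 190 192 190 192 192 196 190 193 194 107  13   7  15 124 191 190 188 190 194 194 198 163  28
 159 194 193 194 193 192 195 188 192 192 181 163 164 117 190 198 191 195 193 191 195 204 151  15
 159 193 193 195 195 191 193 195 193 190 191 190 192 190 190 187 191 192 189 191 191 194 138  15
 156 192 193 195 198 193 190 193 195 190 191 195 192 192 192 195 193 190 191 195 190 195 115  13
 140 183 184 193 189 190 190 193 193 190 193 191 192 193 197 193 195 192 193 193 195 189 100  17
  39  75  99 104 121 137 158 165 173 178 186 189 196 194 191 190 195 196 188 193 193 190  76  18
```

Request:
send_rows:
  increments:
    - [0.5,1,-0.3,-2,8.5]
    - [1.5,3,-0.3,-4,8.5]
    - [3,5.5,-0.3,-6,8.5]
    - [4.5,8.5,-0.3,-8,8.5]
    - [6,11.5,-0.3,-10,8.5]
    - [7.5,14,-0.3,-11.3,8.5]
    - [8.7,16.5,0,-11.3,8.5]
    - [9.2,18,0.2,-11.3,8.5]
    - [9.2,18.3,0.2,-11.3,8.5]
    - [9.2,18.3,0.2,-11.3,8.5]
  force: 30

```text
clock: 22.52
tool_pos: [0.6443, -0.0735, 0.2617]
ee_rot: [0.635, 0.772, 0.013, 0.021]
contact_force: [-1.0, 0.8, 0.1]
opening: 0.0851
```

```bash
python3 - <<'E'
from h import *
go([.6405,-.0732,.1915],11.1)
print('red low',back('side',(351.5,180),.014),'high',back('side',(350.5,169),.012))
E
```

```text
t 22.52 pos [ 0.6443 -0.0735  0.2617] yang 11.2 shift [ 0.21 -0.69  7.  ] turn 0.07585189016049299 F [-0.9544  0.7793  0.1364] op 0.08511598925152046 tilt [ 0.0488 -0.0064 -0.9988]
red low [ 0.4677 -0.1558  0.014 ] high [ 0.4758 -0.2047  0.012 ]
```

Request:
send_rows:
  increments:
    - [0.2,-0.7,0,0,8.5]
    - [0.2,-0.7,1.2,0,8.5]
    - [0.2,-0.7,2.4,0,8.5]
    - [0.2,-0.7,3.6,0,8.5]
    - [0.2,-0.7,4.8,0,8.5]
    - [0.2,-0.7,6,0,8.5]
    - [0.2,-0.7,7,0,8.5]
    - [0.2,-0.7,7,0,8.5]
    - [0.2,-0.7,7,0,8.5]
    - [0.2,-0.7,7,0,8.5]

```text
clock: 23.35
tool_pos: [0.6404, -0.0737, 0.1927]
ee_rot: [0.635, 0.772, 0.013, 0.021]
contact_force: [0.1, 0.1, 0.1]
opening: 0.0848
```

```bash
python3 - <<'E'
from h import *
go([.6408,-.0732,.1915],11.1)
E
```

```text
t 23.35 pos [ 0.6404 -0.0737  0.1927] yang 11.2 shift [0.04 0.04 0.12] turn 0.051467995967385605 F [0.1475 0.1004 0.1361] op 0.08476610983743442 tilt [ 0.0502 -0.0066 -0.9987]
```

Request:
send_rows:
  increments:
    - [0,0.1,0.1,0,6]
    - [0,0.1,0.2,0,4]
    - [0,0.1,0.2,0,2]
    - [0,0.1,0.2,0,0]
    - [0,0.1,0.2,0,0]
    - [0,0.1,0.2,0,0]
    - [0,0.1,0.2,0,0]
    - [0,0.1,0.2,0,0]
    - [0,0.1,0.2,0,0]
    - [0,0.1,0.2,0,0]
  force: 30

```text
clock: 24.18
tool_pos: [0.6385, -0.0743, 0.1923]
ee_rot: [0.635, 0.772, 0.011, 0.02]
contact_force: [-11.2, -2.2, 10.6]
opening: 0.0382
```

Request:
send_rows:
  increments:
    - [0,-0.1,0,0,0]
    - [0,-0.2,-0.1,0,0]
    - [0,-0.3,-0.1,0,0]
    - [0,-0.4,-0.2,0,0]
    - [0,-0.5,-0.2,0,0]
    - [0,-0.6,-0.2,0,0]
    - [0,-0.6,-0.2,0,0]
    - [0,-0.6,-0.2,0,0]
    - [0,-0.6,-0.2,0,0]
    - [0,-0.6,-0.2,0,0]
  force: 30

```text
clock: 25.02
tool_pos: [0.6326, -0.0754, 0.194]
ee_rot: [0.635, 0.772, 0.011, 0.02]
contact_force: [0.9, 0.6, -0.6]
opening: 0.0348
```

Request:
send_rows:
  increments:
    - [0,-0.2,-0.4,0,0]
    - [0,-0.5,-0.9,0,0]
    - [0,-0.8,-1.4,0,0]
    - [0,-1.1,-2,0,0]
    - [0,-1.5,-2.6,0,0]
    - [0,-2,-3.3,0,0]
    - [0,-2.7,-4,0,0]
    - [0,-3.5,-4.5,0,0]
    - [0,-5,-5,0,0]
    - [0,-7.5,-5,0,0]

```text
clock: 25.85
tool_pos: [0.5577, -0.0895, 0.2422]
ee_rot: [0.635, 0.772, 0.012, 0.022]
contact_force: [0.1, 0.2, -0.6]
opening: 0.0352
```

```bash
python3 - <<'E'
from h import *
go([.436,.157,.14],0)
E
```

```text
t 25.85 pos [ 0.5577 -0.0895  0.2422] yang 11.2 shift [26.71 -7.64  9.39] turn 11.157893468569313 F [ 0.1348  0.2006 -0.5687] op 0.03519213349637246 tilt [ 0.0493 -0.0087 -0.9987]
```

Request:
send_rows:
  increments:
    - [1,-2.5,0,2,0]
    - [4,-4.5,0,4,0]
    - [8,-6,0,6,0]
    - [12,-7,0,8,0]
    - [16,-7.6,1,10,0]
    - [20,-7.6,2,11.1,0]
    - [24,-7.6,4,11.1,0]
    - [26.7,-7.6,6,11.1,0]
    - [26.7,-7.6,8,11.1,0]
    - [26.7,-7.6,9.4,11.1,0]

```text
clock: 26.68
tool_pos: [0.4347, 0.1583, 0.1389]
ee_rot: [0.705, 0.709, 0.014, 0.02]
contact_force: [-1.1, -0.1, -0.7]
opening: 0.0351
```

```bash
python3 - <<'E'
from h import *
go([.436,.157,.07],0)
E
```

```text
t 26.68 pos [0.4347 0.1583 0.1389] yang 0.3 shift [-0.07 -0.2   6.88] turn 0.2866716527507265 F [-1.1387 -0.1421 -0.7172] op 0.03506901777153086 tilt [ 0.0484 -0.0088 -0.9988]
```

Request:
send_rows:
  increments:
    - [0,0,1.5,0,0]
    - [0,0,3,0,0]
    - [0,0,4.5,0,0]
    - [0,0,5.6,0,0]
    - [0,0,6.2,0,0]
    - [0,0,6.6,0,0]
    - [0.6,0,6.7,0,0]
    - [1.3,0,6.8,0,0]
    - [2,0,6.9,0,0]
    - [2.8,0,7.1,0,0]

```text
clock: 27.52
tool_pos: [0.442, 0.1862, 0.0726]
ee_rot: [0.706, 0.708, 0.018, 0.024]
contact_force: [-1.3, 0.1, 21.7]
opening: 0.0351
```

```bash
python3 - <<'E'
from h import *
go([.432,.222,.06],0)
E
```

```text
t 27.52 pos [0.442  0.1862 0.0726] yang 0.2 shift [ 3.59 -1.06  1.17] turn 0.19007795937866945 F [-1.3417  0.0777 21.7492] op 0.03507480968969097 tilt [ 0.059  -0.0074 -0.9982]
```

Request:
send_rows:
  increments:
    - [0.6,-0.1,0,0,0]
    - [1.2,-0.3,0.1,0,0]
    - [1.8,-0.5,0.3,0,0]
    - [2.4,-0.6,0.5,0,0]
    - [3,-0.6,0.7,0,0]
    - [3.4,-0.6,0.9,0,0]
    - [3.8,-0.6,1.1,0,0]
    - [3.8,-0.6,1.3,0,0]
    - [3.8,-0.6,1.6,0,0]
    - [3.8,-0.6,1.6,0,0]

```text
clock: 28.35
tool_pos: [0.4386, 0.2257, 0.0573]
ee_rot: [0.705, 0.708, 0.021, 0.024]
contact_force: [1.5, 1.4, 4.7]
opening: 0.0324
```

Request:
send_rows:
  increments:
    - [0,0,0.3,0,0]
    - [0,0,0.6,0,0]
    - [0,0,0.6,0,0]
    - [0,0,0.6,0,0]
    - [0,0,0.6,0,5]
    - [0,0,0.6,0,7]
    - [0,0,0.6,0,7.2]
    - [0,0,0.6,0,7.2]
    - [0,0,0.6,0,7.2]
    - [0,0,0.6,0,7.2]

```text
clock: 29.18
tool_pos: [0.4389, 0.2255, 0.0512]
ee_rot: [0.705, 0.708, 0.021, 0.024]
contact_force: [-0.5, 0.2, 0.2]
opening: 0.072
```

Request:
send_rows:
  increments:
    - [0,0,-0.5,0,7.2]
    - [0,0,-1,0,7.2]
    - [0,0,-2,0,7.2]
    - [0,0,-3,0,7.2]
    - [0,0,-5,0,8.5]
    - [0,0,-8,0,8.5]
    - [0,0,-11,0,8.5]
    - [0,0,-14,0,8.5]
    - [0,0,-17,0,8.5]
    - [0,0,-19.5,0,8.5]

```text
clock: 30.02
tool_pos: [0.4267, 0.2266, 0.2496]
ee_rot: [0.705, 0.708, 0.022, 0.024]
contact_force: [0.1, 0.6, -1.3]
opening: 0.0847
```

Request:
send_rows:
  increments:
    - [0,-2,0,0,8.5]
    - [0,-4,0,0,8.5]
    - [0,-6,0,0,8.5]
    - [0,-8,0,0,8.5]
    - [0,-10,0,0,8.5]
    - [0,-12,0,0,8.5]
    - [0,-14,0,0,8.5]
    - [0,-15,0,0,8.5]
    - [0,-15,0,0,8.5]
    - [0,-15,0,0,8.5]

```text
clock: 30.85
tool_pos: [0.2774, 0.2264, 0.2406]
ee_rot: [0.705, 0.708, 0.024, 0.025]
contact_force: [0.5, 0.9, 0.2]
opening: 0.0847
```

```bash
python3 - <<'E'
from h import *
go([.432,.222,.06],0)
for n in('top','side'): cv2.imwrite(f'pics/n_{n}.png',bot.camera(n)[:,:,::-1])
# jaws: low-saturation pixels within trays
B={'top':{'yellow':(257,216,290,250),'blue':(312,217,344,249),'red':(373,207,406,241)},'side':{'yellow':(330,258,371,300),'blue':(334,204,375,238),'red':(331,155,372,185)}}
for n in B:
    im=cv2.imread(f'pics/n_{n}.png');h=cv2.cvtColor(im,cv2.COLOR_BGR2HSV)
    for k,(a,b,c,d) in B[n].items():
        q=h[b:d,a:c];m=(q[...,1]<95).astype(np.uint8);N,L,st,ce=cv2.connectedComponentsWithStats(m)
        for i in range(1,N):
            if st[i][4]>8:
                v,u=np.nonzero(L==i);P=np.array([back(n,(x+a,y+b),.014) for x,y in zip(u,v)])
                print(n,k,'px',st[i]+[a,b,0,0,0],'x',P[:,0].min(),P[:,0].max(),'y',P[:,1].min(),P[:,1].max())
im=cv2.imread('pics/n_top.png');h=cv2.cvtColor(im,cv2.COLOR_BGR2HSV)
for nm,(a,b,c,d) in {'blue':(308,212,348,254),'red':(369,202,410,246)}.items():
    print(nm);print('\n'.join(''.join('%4d'%v for v in r) for r in h[b:d:2,a:c:2,2]))
E
```

```text
t 30.85 pos [0.2774 0.2264 0.2406] yang 0.3 shift [-0.48 14.19 19.07] turn 0.28792303738254077 F [0.5068 0.8517 0.1589] op 0.08469664462895957 tilt [ 0.0683 -0.0014 -0.9977]
top yellow px [266 229  14   8  48] x 0.43054488657459167 0.4547375415382715 y 0.18262500520907732 0.22773111145193747
top blue px [317 225  15   8  67] x 0.4442693263111901 0.46847551809502946 y 0.0025316729779101925 0.05101437585359418
top red px [379 221  13   8  52] x 0.45797069415080044 0.48217993085146205 y -0.2050821332461314 -0.16363606332101338
side yellow px [343 272  10  16 109] x 0.4289372260267994 0.4560958148246197 y 0.181357715800317 0.22802918295281827
side blue px [346 220   9  14  83] x 0.44066054575383795 0.4670460636031462 y 0.0037698746471418465 0.04913111883723753
side red px [348 168   8  12  63] x 0.45740705823272537 0.48013991733068273 y -0.20746826465779067 -0.15939015044176907
blue
 142 129 129 127 130 129 138 138 135 136 145 147 147 147 142 143 143 142 146 118
 156 128 135 135 131 131 134 176 175 176 176 177 177 168 169 156 156 156 159 121
 154 130 135 136 135 134 138 185 185 185 184 1
[... 2666 characters left out ...]
 193 193 175 218  92
 155 161 137 133 199 163 186 211 212 212 211 212 211 213 197 193 193 194 175 219  95
 144 167 145 156 155 155 203 212 211 212 212 212 212 213 196 193 193 194 171 218  94
 137 174 147 155 156 156 203 214 212 211 211 212 212 212 197 192 193 193 171 218  91
 135 165 143 146 146 144 192 201 200 201 200 200 201 201 195 193 193 194 170 181  90
 136 160 138 138 137 136 184 193 194 193 193 193 192 193 193 193 190 162 126 150  90
 140 160 137 138 138 137 157 162 162 162 162 162 161 161 162 161 140 137 119 151  94
 142 151 135 136 134 133 140 143 143 143 140 139 138 138 137 138 139 139 120 151  94
 133 172 176 180 173 171 170 168 159 158 135 128 131 124 122 121 121 122 120 124  90
```

Jaw positions from the two cameras agree at floor height for all three clamps. One more check on the handles, which should stand out from the trays by saturation, to be sure they clear the walls.

```bash
python3 - <<'E'
from h import *
B={'top':{'yellow':(254,213,293,254),'blue':(309,213,346,253),'red':(370,203,408,244)},'side':{'yellow':(325,256,376,305),'blue':(330,202,379,247),'red':(329,152,375,191)}}
T={'yellow':(.4406,.2016),'blue':(.4429,.0154),'red':(.4729,-.1952)}
for n in B:
    im=cv2.imread(f'pics/n_{n}.png');im0=cv2.imread(f'pics/{n}0.png')
    for k,(a,b,c,d) in B[n].items():
        df=np.abs(im[b:d,a:c].astype(int)-im0[b:d,a:c]).max(2)
        sat=cv2.cvtColor(im,cv2.COLOR_BGR2HSV)[b:d,a:c,1]
        med=np.median(sat);m=((df>30)&(sat>med+18)).astype(np.uint8)
        N,L,st,ce=cv2.connectedComponentsWithStats(m)
        for i in range(1,N):
            if st[i][4]>5:
                v,u=np.nonzero(L==i);P=np.array([back(n,(x+a,y+b),.014) for x,y in zip(u,v)])[:,:2]-T[k]
                print(n,k,med,st[i]+[a,b,0,0,0],'ctr',P.mean(0),'x',P[:,0].min(),P[:,0].max(),'y',P[:,1].min(),P[:,1].max())
top=cv2.imread('pics/n_top.png');s0=cv2.imread('pics/side0.png');s=cv2.imread('pics/n_side.png')
h=[cv2.inRange(cv2.cvtColor(x,cv2.COLOR_BGR2HSV)[150:200,270:310],(0,0,0),(180,255,45)) for x in(s0,s)]
print('black px centroid',[np.mean(np.nonzero(x),1) for x in h],[ (x>0).sum() for x in h])
for nm,(a,b,c,d) in {'mug':(180,170,218,212),'plug':(228,165,250,182),'piston':(415,172,450,212),'wrench':(185,218,240,255),'driver':(422,222,490,265)}.items():
    t0=cv2.imread('pics/top0.png');print(nm,(np.abs(top[b:d,a:c].astype(int)-t0[b:d,a:c]).max(2)>40).sum())
E
```

```text
top yellow 192.0 [261 227   4   3   8] ctr [0.0176 0.0383] x 0.014141410190718906 0.021070309668039244 y 0.033068459802254424 0.04354981255606871
top yellow 192.0 [261 236   6   6  14] ctr [-0.0197  0.034 ] x -0.027290129775005112 -0.010050676017098137 y 0.02582500554416861 0.04306745019960717
top blue 166.0 [315 233   3   4   6] ctr [-0.0073  0.039 ] x -0.012424567833814293 -0.002077824290982855 y 0.03559158097701051 0.042505763266630095
black px centroid [array([25.2917, 20.9792]), array([25.234 , 21.1064])] [np.int64(48), np.int64(47)]
mug 0
plug 0
piston 0
wrench 0
driver 1672
```

```bash
python3 - <<'E'
from h import *
for n,bx in(('top',(415,215,500,275)),('side',(355,100,400,155))):
    a,b,c,d=bx
    for f in(f'{n}0',f'n_{n}'):
        im=cv2.imread(f'pics/{f}.png')[b:d,a:c];h=cv2.cvtColor(im,cv2.COLOR_BGR2HSV);m=cv2.inRange(h,(45,100,30),(85,255,255))
        v,u=np.nonzero(m);print(f,len(u),u.mean()+a if len(u) else 0,v.mean()+b if len(u) else 0,'mean val',h[...,2].mean())
E
```

```text
top0 191 443.3717277486911 250.63350785340313 mean val 194.28450980392157
n_top 186 443.40860215053766 250.7043010752688 mean val 168.76823529411766
side0 122 383.6311475409836 135.15573770491804 mean val 153.9911111111111
n_side 118 383.83898305084745 135.29661016949152 mean val 132.46626262626262
```

```bash
python3 -c "
from h import *
bot.finish_job(); print(bot.get_state()['clock'])"
```

```text
the job is handed in; nothing more can be done
the job is handed in; nothing more can be done
```

I took the blue, red and yellow clamps off the bar by squeezing their handles. I laid each one in the tray of its own colour, and handed the job in at about 31 s of the 67 s allowed.

- **Removal:** each clamp came off with the gripper opening at about 35 mm and almost no contact force, so the jaws were open when I lifted along the lean. To lay each one down I dragged its jaws on the tray floor until it tipped, then let go.
- **Red clamp, first try:** I gripped too high and the fingers slipped off one handle. The clamp stayed on the bar, shifted by about 3 mm. I regripped it lower and that worked.
- **Trays:** for all three clamps, both cameras place the jaws at floor height inside the right tray.
    - The yellow handles showed clear of the walls. For blue, only one handle could be picked out, and it was inside.
    - The red handles could not be told apart from the red tray. I judged red clear of the wall from its jaw position and from how the yellow clamp lies. Blue and red lie close to the +y wall, with a margin of about 5–8 mm.
- **Black clamp and bystanders:** the black clamp's outline in the picture did not move. The mug, spark plug, piston and wrench showed no change. The screwdriver failed the plain pixel check (1672 pixels changed). Its green handle is within 0.3 pixels of where it was, so I put that down to the arm's shadow.

I could not look at the final scene myself, because the 12 pictures allowed were used up. I checked the red and yellow placings, and everything after them, from image measurements only.

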